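# Unclip the battery cover

### The job

Take the battery cover panel off its housing: pinch the snap tab inward towards the finger rib, only as firmly as it takes to free its catch, swing that end up, draw the tongues at the other end out from under the lip and lift the panel off. Squeezed too hard the tab breaks, and so do catch or tongues if the panel is wrenched against the housing. Lay the panel down gently, right way up and flat, in the middle of the rubber mat, let go of it, and leave the small parts lying nearby where they are.

Things in the scene. Friction and masses are not known exactly. Their poses are not given: they have to be found in the camera images.
- housing: black plastic battery housing, 170 (x) x 104 (y) x 51.5 mm, screwed down by four side feet (136 mm over them in y). Origin: centre of its underside; z up. Top opening x -61 to +62, y +-39.5 mm holds the panel. At its -x end, flush (46 mm high), a small steel keeper 22 mm wide, 4.5 mm thick, holds down the panel's catch. At the +x end is the lip.
- lip_edge (a point): fixed point on the housing at the middle of the lip's lower edge (housing x = +62, 47 mm high). The lip (4.5 mm thick) covers 6 mm of the panel's two tongues, with 2 mm of room above them, so the panel cannot be lifted straight up; the panel has 1.5 mm of play either side in y, 1 mm either way in x.
- panel: loose grey plastic cover panel, 65 to 120 g, plate 120 (x) x 76 (y) x 4 mm. Origin: centre of the plate's underside, z up; seated, its axes lie along the housing's, its origin 42 mm above the housing's. Two 3 mm thick tongues run on at +x to x = +68. Skirts reach 10 mm below the plate: laid down it stands level, origin 10 mm above the surface. Rib and tab (to z = +24) are the only grips.
- tongue_root (a point): point on the panel's underside at the +x edge of the plate (panel x = +60 mm). With the tab kept pressed, swing the panel about the panel's y axis here so that the tab end (1.5 mm of free lift while still caught) rises 0.12 to 0.2 rad, then draw it 8 mm or more towards housing -x to free the tongues, then lift.
- tab_face (a point): point on the panel at the middle of the relaxed snap tab's outer face: panel x = -58, z = +15 mm; one finger presses it to +x. The tab: upright sprung leaf in a notch of the plate, part of the panel, 20 mm wide (y), 3 mm thick, top at z = +24, moving along panel x only, up to 7 mm. The catch on its foot reaches 1.5 to 4.5 mm under the keeper, whose setting varies and is not measured.
- rib_face (a point): nominal middle of the finger rib's face for the other finger: panel x = -24, z = +15 mm, facing +x. The rib (26 mm wide in y, 4 mm thick, top at z = +24) is screwed on through slots and really sits up to 3 mm either way of this point in x (not measured), so tab and rib face are 31 to 37 mm apart: judge the pinch by force, not by opening.
- mat: black rubber mat fixed on the worktop, 170 (x) x 180 (y) x 3 mm. Origin: centre of its underside
- grey_cover: bystander, small grey moulded part 40 x 62 x 16 mm, origin centre of its underside
- black_cover: bystander, small black moulded part 32 x 74 x 18 mm, origin centre of its underside
- stud: bystander, threaded steel stud, 16 mm thick, 48 mm long, lying down
- catch (a point): point of the catch on the relaxed tab's foot: panel x = -64.5, z = -2 mm, 1.5 mm below the keeper. The tab's spring pushes back with 5 N plus 3 N per mm, so the catch comes free at a pinch of 9 to 19 N. More than 24 N on the tab would break it; more than 18 N between panel and housing would break the catch or tongues, as when lifting with the catch not free.
There are look-alikes about, which are no part of the job. Several things have the shape of the housing; the one meant has the colours described above.

How it is judged:
On the way, in this order (a step that is already met when the one before it is completed fails the run):
1. the snap tab and the finger rib are pinched together, with the panel still in its seat (contact force between the fingers and panel above 14 N and z of panel in the frame of housing below 0.046 m), for 0.1 s.
2. the tab end is swung up, the tongues still under the lip (z of tab_face in the frame of housing above 0.065 m and x of tongue_root in the frame of housing above 0.054 m and z of tongue_root in the frame of housing below 0.047 m), for 0.1 s.
3. the panel is lifted clear of the housing (z of tongue_root in the frame of housing above 0.07 m), for 0.1 s.
At the end, for the whole second after the job is handed in: the panel lies on the mat right way up and level (within 0.08 rad), its centre within 35 mm of the mat's centre, at rest and released (horizontal distance between panel and mat below 0.035 m and z of panel in the frame of mat between 0.009 and 0.018 m and angle between panel's own z axis and vertical below 0.08 rad and linear speed of panel below 0.02 m/s and contact force between the fingers and panel below 0.05 N); the robot touches nothing.
It fails at once if the pinch on tab and rib is harder than 24 N (24 N on each of the two, 48 N together) (contact force between the fingers and panel above 48 N).
It fails at once if the panel is wrenched against the housing with more than 18 N (contact force between panel and housing above 18 N).
It fails at once if the panel is pressed or banged on the mat with more than 25 N (contact force between panel and mat above 25 N).
It fails at once if the panel is dropped (falls faster than 0.45 m/s out of the fingers) (contact force between the fingers and panel below 0.05 N and linear speed of panel above 0.45 m/s).
It fails at once if a part lying nearby is moved by more than 20 mm (distance of any of grey_cover, black_cover, stud from where it was at the start of the episode above 0.02 m).
It also fails if it takes over 72 s, if anything falls off the work surface, if the arm or the gripper's body presses on something with over 40 N, if the wrist force passes 120 N, or if a joint passes its speed limit or range.

### The arm

A 7-joint arm with a two-finger parallel gripper is mounted at the origin on a cart in front of the work surface, level with it; the furniture and walls round the work are solid. World frame = base frame: x ahead of the robot, y to its left, z up, the work surface at z = 0. Lengths are in m, angles in rad, forces in N, time in s.
With the tool pointing down it reaches from about 0.425 to 0.925 m from the base axis. Payload 6.8 kg.
Tool frame: the origin (TCP) lies where the fingers leave the gripper's body, on its centre line; the fingertips stand 73 mm ahead of it and the grasp point (between the pads) lies 54 mm ahead of it; z points along the fingers, y is the line along which they close (so a half turn about z gives the same grasp; the last joint's range is limited). The gripper opens to 85 mm and grips with 20 to 120 N. Pads are 22 mm wide; open, the fingers measure 114 mm over their backs; the gripper's body (76 mm by 85 mm) begins 54 mm behind the grasp point. The pads swing forward as they close: fully open they stand 13 mm farther back than shut.
Start: joints at [1.089, 0.477, 0.022, 1.555, -0.011, 1.109, -0.083], TCP at [0.246, -0.628, 0.304] pointing down, gripper open.
Joint ranges: [-2.96, 2.96], [-0.34, 2.1], [-1.41, 1.46], [0.24, 2.44], [-1.37, 4.51], [0.17, 1.92], [-2.96, 2.96]. Speed limits (rad/s): [2.39, 2.39, 3.14, 3.14, 3.14, 3.14, 3.14].

### API

Orientations are given as a rotation vector (axis times angle).
In Python, from bench import r, grab_frame, camera_info gives the robot as it stands.
- The arm moves only by the tool creep_tool, called as name([rows], argument=value, ...), one row to a line, values as JSON. Schema: {"type":"object","properties":{"ticks":{"type":"object","properties":{"sx":{"type":"array","items":{"type":"number"},"minItems":1,"maxItems":5},"sy":{"type":"array","items":{"type":"number"},"minItems":1,"maxItems":5},"sz":{"type":"array","items":{"type":"number"},"minItems":1,"maxItems":5},"ax":{"type":"array","items":{"type":"number"},"minItems":1,"maxItems":5},"ay":{"type":"array","items":{"type":"number"},"minItems":1,"maxItems":5},"az":{"type":"array","items":{"type":"number"},"minItems":1,"maxItems":5}},"additionalProperties":false,"required":["sx","sy","sz","ax","ay","az"]},"finger_gap":{"type":"number"},"squeeze":{"type":"number"},"only":{"type":"string"},"quiet":{"type":"boolean"},"lines":{"type":"string"}},"required":["ticks"],"additionalProperties":false}. ticks is an object with one list for each field, all of the same length, 1 to 5, a row being the entries at one place: sx, sy, sz (the shift in fractions of the full range, 1 being 0.8 m), ax, ay, az (a rotation vector in normalised numbers (1 is pi/2 rad)); each row is the pose to reach, as a shift and turn from the pose commanded when the call began, along the tool's axes at that moment; what a row does not reach only later rows make up. A row lasts 1/10 s, in which the tool goes at most 0.05 m and 0.15 rad, less where a joint would pass 70% of its speed; a pose out of reach is approached as far as the arm can. finger_gap is the finger opening in m, set as the call begins (left out keeps the last). The fingers move at their own pace and stop on an object; squeeze is the grip in N (left out, the last holds). Time passes only in rows, so rows that do not move let the fingers close. The tool returns the time, the measured TCP pose, the force, the opening and the grip force at its end. only (a regular expression) keeps the lines of the reply that match it, lines (a string "A,B") keeps lines A to B, and quiet returns only ok. A shift or turn number past 1, either way, is cut back to 1. Input that does not fit is refused with a message, and nothing moves.
- r.get_obs(): the state, without advancing time (a new reading comes with each control period).
- grab_frame(name): name is "side" or "top" or "wrist"; returns (picture, depth): 384x512x3 uint8, blue, green, red; 384x512 float32, m along the optical axis (not along the pixel's ray), 0 where there is no reading.
- camera_info(name): a dict with "camera_matrix" (3x3 intrinsics, pixels), "R" (3x3) and "t" (3): a world point X has camera coordinates R X + t. Camera axes: x right, y down, z forward; pixel columns grow to the right and rows downward; lengths in m; the calibration is good to about 2 mm. A picture is of the moment at which its call begins: read the wrist's pose just before it. camera_info takes no time and is no camera call; for the wrist camera it gives the pose at the moment of the call.
- r.hand_in(): hands the job in; it is judged then, once.
The state is a dict: "clock": time; "joints": joint angles; "qvel": joint speeds; "tau": joint torques, N m; "tcp_pos": TCP position; "orientation": TCP orientation; "contact_force": force on the tool from outside, world axes, zero at the start; "moment": the same for the moment, N m; "grip_width": finger opening in m; "gripper_force": force on a finger pad.
Only numpy, scipy, OpenCV 4.12 (cv2) and the standard library are available. Lean on these libraries where they do the work, as an engineer would, in place of code of your own. Each camera call takes 0.05 s, during which the arm holds its last target. There are 200 camera calls.

## Working session

There is one attempt and no reset: what is moved stays moved. The work goes in short steps, Python scripts to look and compute and a tool call to move; the robot and the scene stay as the last step left them, time stands still between calls to the robot, and variables do not carry over. Pictures are saved under pics/ and viewed, at most 10 in all, crops included, and the job is handed in when it is done.

```bash
mkdir -p pics; ls; cat > h.py <<'E'
import numpy as np,cv2
from bench import r,grab_frame,camera_info
from scipy.spatial.transform import Rotation as R
def pts(name):
    ci=camera_info(name); im,d=grab_frame(name)
    K=np.array(ci["camera_matrix"]);Rm=np.array(ci["R"]);t=np.array(ci["t"])
    v,u=np.indices(d.shape)
    c=np.stack([(u-K[0,2])/K[0,0]*d,(v-K[1,2])/K[1,1]*d,d],-1)
    W=(c-t)@Rm; W[d==0]=np.nan
    return im,d,W
E
python3 - <<'E'
from h import *
a,d,W=pts("top");np.savez("top.npz",im=a,W=W);b,d2,W2=pts("side");np.savez("side.npz",im=b,W=W2)
cv2.imwrite("pics/top.png",cv2.resize(a,(800,600)));cv2.imwrite("pics/side.png",b)
o=r.get_obs();print({k:np.round(o[k],3) for k in o})
for n in("top","side"):
    c=camera_info(n);print(n,-np.array(c["R"]).T@np.array(c["t"]),c["camera_matrix"][0])
E
```

```text
pics
{'clock': np.float64(0.1), 'joints': array([ 1.089,  0.478,  0.022,  1.556, -0.012,  1.109, -0.083]), 'qvel': array([-0.001, -0.001,  0.   , -0.002,  0.   , -0.   , -0.   ]), 'tau': array([ 4.0000e-03, -5.9776e+01,  1.6130e+00, -2.8196e+01,  1.3000e-02,
        5.0000e-03, -0.0000e+00]), 'tcp_pos': array([ 0.246, -0.628,  0.303]), 'orientation': array([-3.085e+00, -5.840e-01,  1.000e-03]), 'contact_force': array([ 0.151, -0.635, -0.267]), 'moment': array([-0.003,  0.027,  0.044]), 'gripper_force': np.float64(0.0), 'grip_width': np.float64(0.085)}
top [0.43126904 0.04175169 1.17399176] [444.30535619   0.         262.40419441]
side [ 0.13237835 -1.47594997  0.64369042] [499.69586375   0.         250.87771384]
```

View pics/top.png

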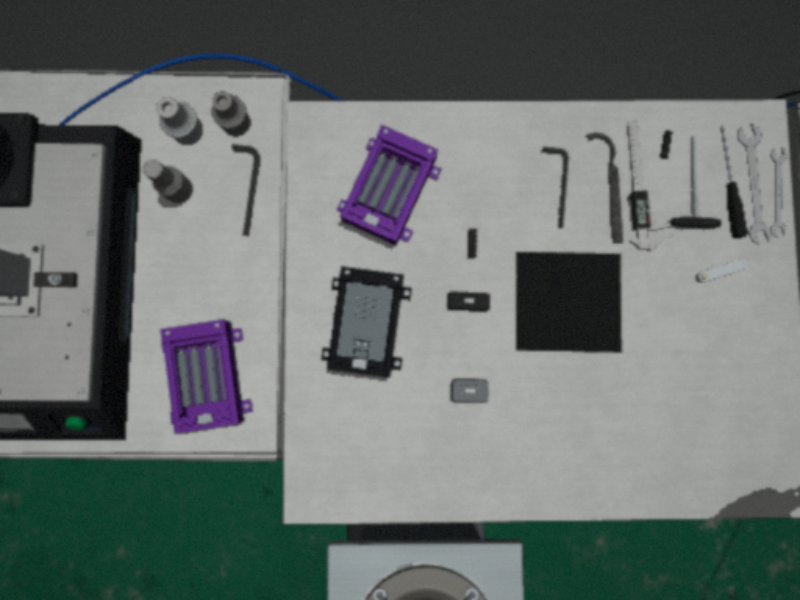

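View pics/side.png

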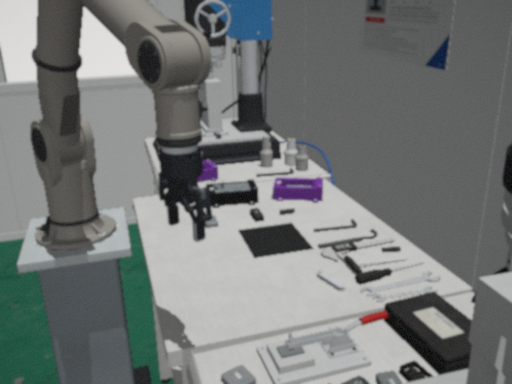

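The top view (800x600) shows the black housing with its grey panel at about (365,322), the tab end at the bottom near (360,350). The candidates are:
- purple housings at (390,185) and (203,377), which are look-alikes
- a black fixture at (60,285)
- the black housing at (365,322), which is my choice

The mat is at (569,302), black_cover at (468,301), grey_cover at (469,390) and the stud at (472,243). The side view shows the arm to the right of the mat, clear of everything.

```bash
python3 - <<'E'
from h import *
z=np.load("top.npz");im,W=z["im"],z["W"]
cv2.imwrite("pics/crop.png",cv2.resize(im[160:252,195:275],None,fx=6.4,fy=6.4,interpolation=cv2.INTER_CUBIC))
def rect(m,n):
    P=W[m][:,:2]; c,s,a=cv2.minAreaRect(P.astype(np.float32)); print(n,m.sum(),np.round(c,4),np.round(s,4),a)
sub=np.zeros(im.shape[:2],bool); sub[165:250,200:270]=1
Z=W[...,2]
print("z hist",np.histogram(Z[sub],bins=np.arange(-.01,.08,.005)))
top=sub&(Z>.030)&(Z<.06); rect(top,"housing top")
# seat panel plate colour
hsv=cv2.cvtColor(im,cv2.COLOR_BGR2HSV);
g=sub&(hsv[...,2]>70)&(Z>.03); rect(g,"panel-grey"); 
print("tall",W[sub&(Z>.058)].round(3).tolist()[:30])
mat=np.zeros_like(sub);mat[155:232,322:405]=1;mm=mat&(hsv[...,2]<50);rect(mm,"mat");print(np.nanmedian(Z[mm]))
# table level
print("table",np.nanmedian(Z[280:310,300:400]))
for n,(r0,r1,c0,c1) in dict(black=(180,205,280,320),grey=(235,262,283,318),stud=(140,170,295,310)).items():
    s=np.zeros_like(sub);s[r0:r1,c0:c1]=1;rect(s&(Z>.006),n)
E
```

```text
z hist (array([  93, 1925, 1089,  115,    6,    1,    1,    2,   17,   50,  779,
       1491,  305,   18,   14,   14,    1]), array([-0.01 , -0.005,  0.   ,  0.005,  0.01 ,  0.015,  0.02 ,  0.025,
        0.03 ,  0.035,  0.04 ,  0.045,  0.05 ,  0.055,  0.06 ,  0.065,
        0.07 ,  0.075]))
housing top 2660 [0.5126 0.098 ] [0.104  0.1704] 82.26318359375
panel-grey 1569 [0.5131 0.0979] [0.104  0.1695] 82.22858428955078
tall [[0.599, 0.124, 0.059], [0.487, 0.113, 0.067], [0.485, 0.113, 0.067], [0.485, 0.11, 0.069], [0.485, 0.108, 0.064], [0.485, 0.106, 0.064], [0.484, 0.103, 0.071], [0.485, 0.101, 0.067], [0.485, 0.098, 0.064], [0.485, 0.095, 0.068], [0.485, 0.093, 0.062], [0.482, 0.106, 0.06], [0.482, 0.103, 0.064], [0.482, 0.101, 0.065], [0.482, 0.098, 0.064], [0.482, 0.096, 0.067], [0.482, 0.093, 0.066], [0.482, 0.091, 0.064], [0.457, 0.115, 0.065], [0.457, 0.113, 0.066], [0.457, 0.11, 0.066], [0.457, 0.108, 0.066], [0.457, 0.105, 0.065], [0.457, 0.103, 0.063], [0.455, 0.11, 0.064], [0.455, 0.108, 0.062], [0.455, 0.105, 0.064], [0.455, 0.103, 0.067], [0.455, 0.101, 0.063], [0.455, 0.098, 0.066]]
mat 4049 [ 0.5303 -0.2573] [0.1709 0.1658] 75.03729248046875
0.002812233469166396
table -0.000909626523606463
black 325 [ 0.5444 -0.0736] [0.0711 0.0412] 88.96420288085938
grey 346 [ 0.3998 -0.0747] [0.0599 0.0387] 88.83444213867188
stud 95 [ 0.6492 -0.082 ] [0.0139 0.0487] 86.52263641357422
```

View pics/crop.png

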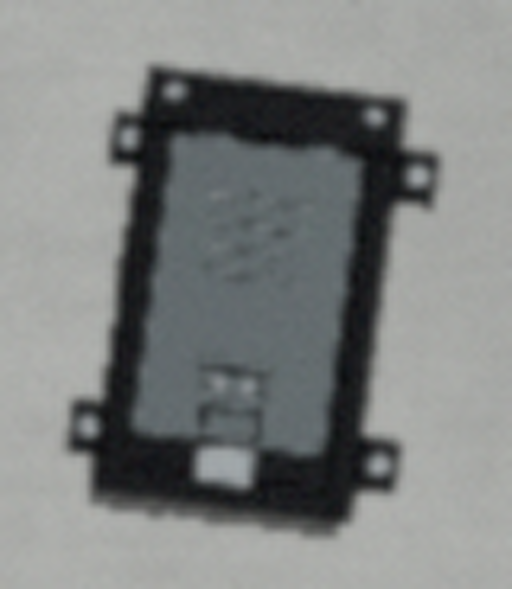

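The crop shows the black housing with the grey panel in it, the steel keeper at (225,465) at the lower end, the tab at about (230,425) and the rib at about (232,383). The size, 104 x 170 mm, matches, with +x pointing away from the robot at a yaw of about -7.7°. This is the right one. Next I work out the move to a hover pose.

```bash
cat >> h.py <<'E'
YAW=np.radians(-7.74); HC=np.array([.5128,.098,0])
HR=R.from_euler('z',YAW)
def go(pos,Rt):
    o=r.get_obs(); p=np.array(o["tcp_pos"]); Rc=R.from_rotvec(o["orientation"])
    d=Rc.inv().apply(pos-p); w=(Rc.inv()*Rt).as_rotvec()
    print("t",o["clock"],"d",np.round(d,4),"w",np.round(w,4),"len",np.linalg.norm(d).round(3))
def down(sgn,yaw=YAW):
    y=sgn*R.from_euler('z',yaw).apply([1,0,0]); z=np.array([0,0,-1.]); x=np.cross(y,z)
    return R.from_matrix(np.stack([x,y,z],1))
E
python3 - <<'E'
from h import *
z=np.load("top.npz");im,W=z["im"],z["W"]
print("mat",W[190:197,360:368].reshape(-1,3).mean(0))
o=r.get_obs();print(R.from_rotvec(o["orientation"]).as_matrix().round(3))
c=HC+HR.apply([-.041,0,.25]);print(c)
for s in(1,-1): go(c,down(s))
ci=camera_info("wrist");Rc=R.from_rotvec(o["orientation"]);cp=-np.array(ci["R"]).T@ci["t"]
print("cam in tool",Rc.inv().apply(cp-o["tcp_pos"]),(Rc.inv().as_matrix()@np.array(ci["R"]).T).round(2).tolist())
E
```

```text
mat [ 0.54805631 -0.2451853   0.00262926]
[[ 0.931  0.365 -0.001]
 [ 0.365 -0.931  0.002]
 [-0.    -0.002 -1.   ]]
[0.47217353 0.1035218  0.25      ]
t 0.1 d [ 0.4774 -0.5984  0.054 ] w [-1.6000e-03 -8.0000e-04 -1.0619e+00] len 0.767
t 0.1 d [ 0.4774 -0.5984  0.054 ] w [-9.0000e-04  1.8000e-03  2.0797e+00] len 0.767
cam in tool [ 0.07463572 -0.00134051 -0.07007179] [[0.0, -0.96, -0.29], [1.0, -0.0, 0.0], [-0.0, -0.29, 0.96]]
```

Careful with the scale: shifts go in shares of 0.8 m and turns go in shares of pi/2 rad. That gives: 0.25 m / 0.8 = 0.3125, 0.05 m / 0.8 = 0.0625, -0.5 rad / 1.5708 = -0.3183.

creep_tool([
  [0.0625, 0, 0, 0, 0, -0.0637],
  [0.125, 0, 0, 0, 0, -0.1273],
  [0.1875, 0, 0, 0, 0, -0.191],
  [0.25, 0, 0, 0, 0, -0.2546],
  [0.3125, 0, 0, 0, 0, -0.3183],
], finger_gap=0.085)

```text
refused: ticks: the value is not of type 'object' (schema: type "object"). Nothing was moved.
```

The call was refused and nothing moved: it wants an object with one list for each field. Same move again in that form.

creep_tool(ticks={"sx":[0.0625, 0.125, 0.1875, 0.25, 0.3125], "sy":[0, 0, 0, 0, 0], "sz":[0, 0, 0, 0, 0], "ax":[0, 0, 0, 0, 0], "ay":[0, 0, 0, 0, 0], "az":[-0.0637, -0.1273, -0.191, -0.2546, -0.3183]}, finger_gap=0.085)

```text
clock: 0.6
tcp_pos: [0.4807, -0.536, 0.3035]
orientation: [-2.843, -1.335, 0.0]
contact_force: [0.3, -0.3, -0.3]
grip_width: 0.0851
gripper_force: 0.0
```

```bash
python3 - <<'E'
from h import *
go(HC+HR.apply([-.041,0,.25]),down(1))
E
```

```text
t 0.6 d [ 0.4865 -0.4152  0.0538] w [-7.00e-04 -2.00e-04 -5.58e-01] len 0.642
```

Scaled: 0.175 m / 0.8 = 0.2188, -0.15 m / 0.8 = -0.1875, -0.3 rad / 1.5708 = -0.191.

creep_tool(ticks={"sx":[0.0438, 0.0875, 0.1313, 0.175, 0.2188], "sy":[-0.0375, -0.075, -0.1125, -0.15, -0.1875], "sz":[0, 0, 0, 0, 0], "ax":[0, 0, 0, 0, 0], "ay":[0, 0, 0, 0, 0], "az":[-0.0382, -0.0764, -0.1146, -0.1528, -0.191]})

```text
clock: 1.1
tcp_pos: [0.4761, -0.3047, 0.3035]
orientation: [-2.613, -1.743, 0.001]
contact_force: [1.1, -0.5, -0.5]
grip_width: 0.0849
gripper_force: 0.0
```

```bash
python3 - <<'E'
from h import *
go(HC+HR.apply([-.041,0,.25]),down(1))
E
```

```text
t 1.1 d [ 0.3753 -0.1605  0.0536] w [-7.000e-04 -1.000e-04 -2.595e-01] len 0.412
```

Scaled: 0.225 m / 0.8 = 0.2813, 0.18 m / 0.8 = 0.225, -0.15 rad / 1.5708 = -0.0955.

creep_tool(ticks={"sx":[0.0563, 0.1125, 0.1688, 0.225, 0.2813], "sy":[-0.0238, -0.0475, -0.0713, -0.095, -0.1188], "sz":[0.0075, 0.015, 0.0225, 0.03, 0.0375], "ax":[0, 0, 0, 0, 0], "ay":[0, 0, 0, 0, 0], "az":[-0.0191, -0.0382, -0.0573, -0.0764, -0.0955]})

```text
clock: 1.6
tcp_pos: [0.4754, -0.0606, 0.2736]
orientation: [2.477, 1.932, -0.0]
contact_force: [1.8, 1.0, 0.1]
grip_width: 0.0855
gripper_force: 0.0
```

```bash
python3 - <<'E'
from h import *
go(HC+HR.apply([-.041,0,.25]),down(1))
E
```

```text
t 1.6 d [ 0.1584 -0.0431  0.0236] w [ 0.      0.0003 -0.1111] len 0.166
```

Scaled: 0.158 m / 0.8 = 0.1975, 0.12 m / 0.8 = 0.15, -0.111 rad / 1.5708 = -0.0707.

creep_tool(ticks={"sx":[0.05, 0.1, 0.15, 0.1975, 0.1975], "sy":[-0.0138, -0.0275, -0.0413, -0.0538, -0.0538], "sz":[0.0075, 0.015, 0.0225, 0.03, 0.03], "ax":[0, 0, 0, 0, 0], "ay":[0, 0, 0, 0, 0], "az":[-0.0191, -0.0382, -0.0573, -0.0707, -0.0707]})

```text
clock: 2.1
tcp_pos: [0.4718, 0.1071, 0.2495]
orientation: [-2.356, -2.074, -0.002]
contact_force: [-1.1, 0.1, 0.4]
grip_width: 0.0852
gripper_force: 0.0
```

creep_tool(ticks={"sx":[0, 0], "sy":[0, 0], "sz":[0, 0], "ax":[0, 0], "ay":[0, 0], "az":[0, 0]}, finger_gap=0.06)

```text
clock: 2.3
tcp_pos: [0.4729, 0.1001, 0.2497]
orientation: [2.369, 2.063, -0.001]
contact_force: [-0.0, -1.0, -0.1]
grip_width: 0.0605
gripper_force: 0.0
```

```bash
python3 - <<'E'
from h import *
go(HC+HR.apply([-.041,0,.25]),down(1))
a,d,W=pts("wrist");np.savez("w1.npz",im=a,W=W)
cv2.imwrite("pics/w1.png",cv2.resize(a,(800,600)))
P=HR.inv().apply((W-HC).reshape(-1,3)).reshape(W.shape)
np.save("P.npy",P)
Z=P[...,2];print(np.nanmin(Z),np.nanmax(Z))
m=(abs(P[...,1])<.012)&(abs(P[...,0])<.1)&(Z<.09)
for x in np.arange(-.09,-.014,.002):
    k=m&(abs(P[...,0]-x)<.001);print(round(x*1e3),k.sum(),np.round(np.percentile(Z[k],[10,50,90])*1e3,1) if k.sum() else "")
k=(Z>.03)&(Z<.06)&(abs(P[...,0])<.13)&(abs(P[...,1])<.09);print("housing rect in H frame",cv2.minAreaRect(P[k][:,:2].astype(np.float32)))
E
```

```text
t 2.3 d [ 0.0033 -0.0012 -0.0003] w [-0.0003  0.0008 -0.0026] len 0.004
-0.7884264020188392 0.2700355016983303
-90 0 
-88 0 
-86 34 [45.  46.  46.8]
-84 62 [45.  46.2 46.8]
-82 59 [44.7 45.9 46.9]
-80 59 [45.3 46.2 47.3]
-78 67 [43.5 45.6 46.9]
-76 51 [44.9 46.  46.8]
-74 62 [44.9 46.  46.8]
-72 59 [44.7 45.9 46.7]
-70 68 [23.8 45.7 46.5]
-68 60 [44.5 45.7 46.8]
-66 70 [ 5.  45.8 46.5]
-64 63 [44.3 46.  46.6]
-62 32 [39.2 40.4 44.4]
-60 50 [40.2 64.7 66.1]
-58 64 [47.7 65.6 66.7]
-56 104 [34.8 45.6 66.1]
-54 58 [34.3 35.1 36.2]
-52 49 [34.5 35.2 38.3]
-50 43 [34.  35.  35.7]
-48 43 [34.4 36.4 45.6]
-46 53 [45.2 45.9 46.9]
-44 59 [45.7 47.1 48.4]
-42 71 [47.2 48.1 49. ]
-40 52 [47.4 48.7 50.5]
-38 51 [47.9 49.5 54.5]
-36 75 [47.4 48.8 54.1]
-34 52 [46.9 48.4 54.5]
-32 81 [47.8 64.1 66.5]
-30 55 [65.3 66.1 66.8]
-28 51 [46.  65.4 66.6]
-26 54 [45.1 46.1 46.9]
-24 52 [45.2 46.1 47.1]
-22 64 [45.  46.2 46.9]
-20 64 [45.4 46.1 47. ]
-18 56 [45.2 46.1 46.8]
-16 56 [45.2 46.1 47. ]
housing rect in H frame ((-0.001509644091129303, 0.0006276294589042664), (0.10394208878278732, 0.1697586327791214), 89.95046997070312)
```

View pics/w1.png

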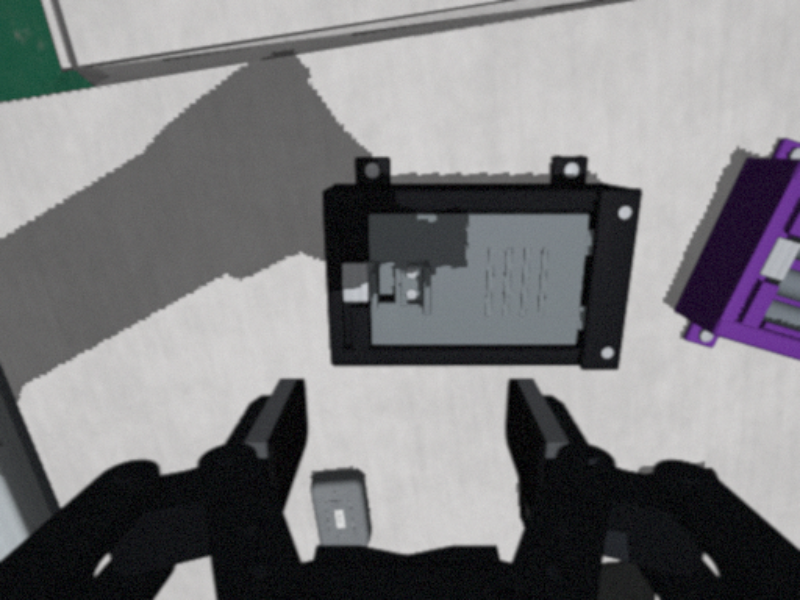

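The wrist view shows the panel with the tab at (375,280), the rib at (420,287), the keeper at (355,283) and the fingers straddling below. The end wall is 46 mm high, so the heights match. The rib seems to sit about 2 mm towards the tab. I'll go lower and re-measure relative to the pads.

Scaled: 0.09 m / 0.8 = 0.1125, 0.06 m / 0.8 = 0.075, -0.0026 rad / 1.5708 = -0.0017.

creep_tool(ticks={"sx":[0.0038, 0.0038, 0.0038, 0.0038, 0.0038], "sy":[-0.005, -0.005, -0.005, -0.005, -0.005], "sz":[0.0375, 0.075, 0.1125, 0.1125, 0.1125], "ax":[0, 0, 0, 0, 0], "ay":[0, 0, 0, 0, 0], "az":[-0.0017, -0.0017, -0.0017, -0.0017, -0.0017]}, finger_gap=0.055)

```text
clock: 2.85
tcp_pos: [0.4695, 0.104, 0.1602]
orientation: [-2.366, -2.066, 0.001]
contact_force: [0.6, 0.8, 0.5]
grip_width: 0.0547
gripper_force: 0.0
```

creep_tool(ticks={"sx":[0, 0], "sy":[0, 0], "sz":[0, 0], "ax":[0, 0], "ay":[0, 0], "az":[0, 0]})

```text
clock: 3.05
tcp_pos: [0.4703, 0.1048, 0.1614]
orientation: [2.364, 2.067, 0.004]
contact_force: [0.5, 0.3, 0.8]
grip_width: 0.0548
gripper_force: 0.0
```

```bash
cat > look.py <<'E'
from h import *
import sys
o=r.get_obs();ci=camera_info("wrist")
Rc=R.from_rotvec(o["orientation"]);p=np.array(o["tcp_pos"])
go(HC+HR.apply([-.0435,0,.16]),down(1))
a,d,W=pts("wrist");cv2.imwrite(sys.argv[1],cv2.resize(a,(800,600)))
T=Rc.inv().apply((W-p).reshape(-1,3)).reshape(W.shape); np.savez("w2.npz",T=T,W=W,im=a)
m=(T[...,2]>p[2]-.0685)&(T[...,2]<p[2]-.062)&(abs(T[...,1])<.04)&(abs(T[...,0])<.03)
print("tab/rib top pts, tool frame y hist(mm)");h=np.histogram(T[...,1][m]*1e3,bins=np.arange(-40,40,1));print([(int(b),int(n)) for n,b in zip(*h) if n>0])
print("x range",np.percentile(T[...,0][m],[2,98]))
f=(T[...,2]>.03)&(T[...,2]<.08)&(abs(T[...,0])<.02)&(p[2]-T[...,2]>.07)
for s in(-1,1):
    q=T[f&(s*T[...,1]>.005)&(s*T[...,1]<.06)]
    if len(q): print("finger",s,len(q),"inner y",np.percentile(q[:,1]*s,[1,5,50]),"tipz",np.percentile(q[:,2],[50,95,99]),"x",np.percentile(q[:,0],[2,98]))
E
python3 look.py pics/w2.png
```

```text
t 3.05 d [-0.001  -0.0005  0.0014] w [ 0.0027 -0.0008  0.001 ] len 0.002
tab/rib top pts, tool frame y hist(mm)
[(-18, 20), (-17, 53), (-16, 64), (-15, 64), (-14, 36), (10, 38), (11, 83), (12, 79), (13, 75), (14, 50)]
x range [-0.01154133  0.01265582]
finger -1 2180 inner y [0.02806659 0.02817017 0.02910535] tipz [0.04419685 0.06309714 0.06707396] x [-0.00879823  0.0125584 ]
finger 1 2165 inner y [0.02640528 0.02651866 0.02742537] tipz [0.04411638 0.06303446 0.06713905] x [-0.00873864  0.01259279]
```

View pics/w2.png

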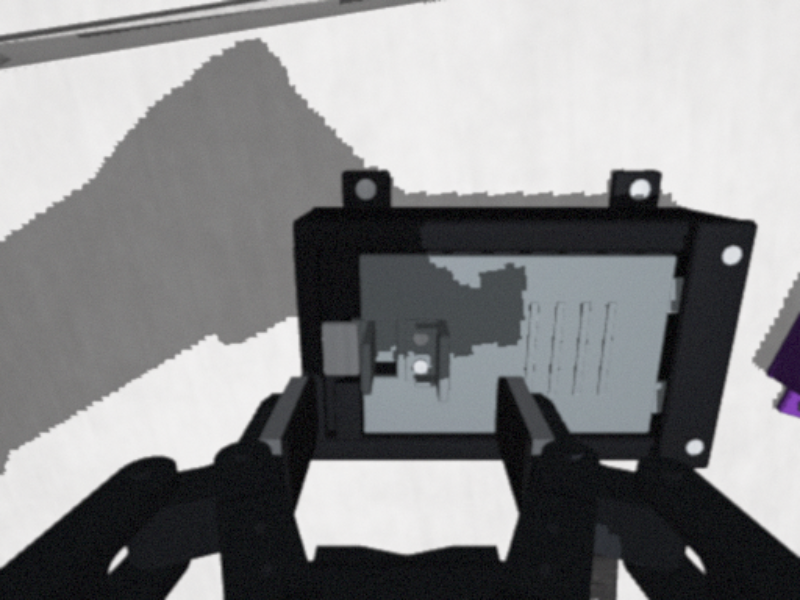

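The tab (368,355) and rib (425,360) lie between the pads, with the tab's outer face at tool y≈-17.6 mm and the rib face at about +15 mm. The pads centre on -0.8 mm and the pair on -1.4 mm, so I shift -0.5 mm and descend.

Scaled: 0.036 m / 0.8 = 0.045, -0.001 m / 0.8 = -0.0013.

creep_tool(ticks={"sx":[-0.0013, -0.0013, -0.0013, -0.0013, -0.0013], "sy":[-0.0006, -0.0006, -0.0006, -0.0006, -0.0006], "sz":[0.0125, 0.025, 0.0375, 0.045, 0.045], "ax":[0, 0, 0, 0, 0], "ay":[0, 0, 0, 0, 0], "az":[0, 0, 0, 0, 0]}, finger_gap=0.045, squeeze=20)

```text
clock: 3.6
tcp_pos: [0.4679, 0.1038, 0.1226]
orientation: [-2.363, -2.068, 0.003]
contact_force: [0.2, 0.5, 0.4]
grip_width: 0.0452
gripper_force: 0.0
```

creep_tool(ticks={"sx":[0, 0, 0], "sy":[0, 0, 0], "sz":[0, 0, 0], "ax":[0, 0, 0], "ay":[0, 0, 0], "az":[0, 0, 0]})

```text
clock: 3.9
tcp_pos: [0.469, 0.104, 0.1242]
orientation: [2.364, 2.068, 0.001]
contact_force: [-0.7, -0.6, 0.0]
grip_width: 0.0451
gripper_force: 0.0
```

```bash
python3 look.py pics/w3.png
```

```text
t 3.9 d [-0.      0.0008 -0.0358] w [ 0.0007 -0.0003  0.0016] len 0.036
tab/rib top pts, tool frame y hist(mm)
[(-37, 9), (-36, 13), (-35, 18), (-34, 14), (-33, 14), (-32, 3), (-31, 1), (-30, 13), (-29, 14), (-28, 13), (-27, 17), (-26, 15), (-25, 17), (-24, 117), (-17, 3), (-16, 69), (-15, 87), (-14, 99), (-13, 97), (12, 136), (13, 122), (14, 128), (15, 105), (16, 9), (21, 117), (22, 16), (23, 15), (24, 15), (25, 15), (26, 13), (27, 19), (28, 1), (30, 14), (31, 15), (32, 14), (33, 13), (34, 14), (35, 2)]
x range [-0.00993965  0.01358792]
finger -1 1536 inner y [0.02317453 0.02325835 0.02473613] tipz [0.04053307 0.05291413 0.05391219] x [-0.00884758  0.01268198]
finger 1 1541 inner y [0.02144457 0.02153975 0.02299117] tipz [0.04052541 0.05271491 0.05393809] x [-0.00877062  0.01274145]
```

Scaled: 0.004 m / 0.8 = 0.005, 0.002 m / 0.8 = 0.0025.

creep_tool(ticks={"sx":[0, 0, 0], "sy":[0.0008, 0.0008, 0.0008], "sz":[0.0025, 0.005, 0.005], "ax":[0, 0, 0], "ay":[0, 0, 0], "az":[0, 0, 0]}, finger_gap=0.038, squeeze=20)

```text
clock: 4.25
tcp_pos: [0.4691, 0.1037, 0.1196]
orientation: [-2.365, -2.068, 0.001]
contact_force: [0.0, 0.1, 0.2]
grip_width: 0.0379
gripper_force: 0.0
```

creep_tool(ticks={"sx":[0, 0, 0], "sy":[0, 0, 0], "sz":[0, 0, 0], "ax":[0, 0, 0], "ay":[0, 0, 0], "az":[0, 0, 0]}, finger_gap=0.034)

```text
clock: 4.55
tcp_pos: [0.4693, 0.1039, 0.1199]
orientation: [2.364, 2.068, 0.0]
contact_force: [0.9, -0.4, 0.1]
grip_width: 0.034
gripper_force: 0.0
```

```bash
python3 look.py pics/w4.png | grep -E 'finger|\(-1|^t'
```

```text
t 4.55 d [ 0.0001  0.0004 -0.0401] w [ 0.     -0.      0.0017] len 0.04
tab/rib top pts, tool frame y hist(mm)
[(-32, 6), (-31, 15), (-30, 18), (-29, 17), (-28, 17), (-27, 16), (-26, 2), (-25, 6), (-24, 17), (-23, 18), (-22, 14), (-21, 17), (-20, 17), (-19, 19), (-18, 95), (-17, 27), (-16, 79), (-15, 96), (-14, 105), (-13, 74), (11, 53), (12, 129), (13, 129), (14, 122), (15, 92), (16, 95), (17, 15), (18, 16), (19, 16), (20, 17), (21, 18), (22, 12), (24, 12), (25, 18), (26, 17), (27, 15), (28, 17), (29, 11)]
finger -1 1214 inner y [0.01766403 0.01773948 0.01941165] tipz [0.03797972 0.04855275 0.04958551] x [-0.00901011  0.01309648]
finger 1 1215 inner y [0.0160407  0.01611308 0.01780705] tipz [0.03811927 0.04874937 0.04971336] x [-0.00878963  0.01309475]
```

Scaled: -0.0002 m / 0.8 = -0.0003.

creep_tool(ticks={"sx":[0, 0], "sy":[-0.0003, -0.0003], "sz":[0, 0], "ax":[0, 0], "ay":[0, 0], "az":[0, 0]}, finger_gap=0.032, squeeze=20)

```text
clock: 4.8
tcp_pos: [0.4692, 0.1039, 0.12]
orientation: [2.364, 2.068, 0.001]
contact_force: [0.5, 0.4, 0.0]
grip_width: 0.0318
gripper_force: 0.2
```

creep_tool(ticks={"sx":[0, 0], "sy":[0, 0], "sz":[0, 0], "ax":[0, 0], "ay":[0, 0], "az":[0, 0]}, finger_gap=0.031)

```text
clock: 5.0
tcp_pos: [0.4694, 0.1038, 0.12]
orientation: [2.365, 2.068, 0.001]
contact_force: [1.1, -0.0, 0.8]
grip_width: 0.0309
gripper_force: 6.1
```

creep_tool(ticks={"sx":[0, 0], "sy":[0, 0], "sz":[0, 0], "ax":[0, 0], "ay":[0, 0], "az":[0, 0]}, finger_gap=0.03)

```text
clock: 5.2
tcp_pos: [0.4697, 0.1037, 0.1201]
orientation: [2.364, 2.068, 0.002]
contact_force: [3.4, -0.7, 0.8]
grip_width: 0.0299
gripper_force: 9.5
```

Scaled: 0.0004 m / 0.8 = 0.0005.

creep_tool(ticks={"sx":[0, 0], "sy":[0.0005, 0.0005], "sz":[0, 0], "ax":[0, 0], "ay":[0, 0], "az":[0, 0]}, finger_gap=0.029)

```text
clock: 5.4
tcp_pos: [0.4701, 0.1038, 0.1202]
orientation: [2.364, 2.068, 0.002]
contact_force: [4.5, -1.6, 1.6]
grip_width: 0.0291
gripper_force: 12.5
```

creep_tool(ticks={"sx":[0, 0], "sy":[0, 0], "sz":[0, 0], "ax":[0, 0], "ay":[0, 0], "az":[0, 0]}, finger_gap=0.028)

```text
clock: 5.6
tcp_pos: [0.4705, 0.1037, 0.1203]
orientation: [2.364, 2.067, 0.003]
contact_force: [3.8, -2.4, 1.7]
grip_width: 0.0282
gripper_force: 15.5
```

creep_tool(ticks={"sx":[0, 0], "sy":[0, 0], "sz":[0, 0], "ax":[0, 0], "ay":[0, 0], "az":[0, 0]}, finger_gap=0.027)

```text
clock: 5.8
tcp_pos: [0.4708, 0.1037, 0.1204]
orientation: [2.364, 2.067, 0.003]
contact_force: [6.6, -2.5, 3.0]
grip_width: 0.0275
gripper_force: 18.5
```

Scaled: 0.001 m / 0.8 = 0.0013, 0.0005 m / 0.8 = 0.0006.

creep_tool(ticks={"sx":[0, 0], "sy":[0.0006, 0.0013], "sz":[0, 0], "ax":[0, 0], "ay":[0, 0], "az":[0, 0]}, finger_gap=0.027)

```text
clock: 6.0
tcp_pos: [0.471, 0.1036, 0.1202]
orientation: [2.364, 2.068, 0.001]
contact_force: [2.8, -1.4, 6.4]
grip_width: 0.0271
gripper_force: 17.3
```

creep_tool(ticks={"sx":[0, 0], "sy":[0.0004, 0.0004], "sz":[0, 0], "ax":[0, 0], "ay":[0, 0], "az":[0, 0]}, finger_gap=0.0267)

```text
clock: 6.2
tcp_pos: [0.4712, 0.1036, 0.1203]
orientation: [2.364, 2.068, 0.001]
contact_force: [2.5, -2.3, 5.7]
grip_width: 0.0274
gripper_force: 18.3
```

Scaled: -0.0005 m / 0.8 = -0.0006, -0.0003 m / 0.8 = -0.0004.

creep_tool(ticks={"sx":[0, 0], "sy":[0.0004, 0.0004], "sz":[-0.0004, -0.0006], "ax":[0, 0], "ay":[0, 0], "az":[0, 0]}, finger_gap=0.0262)

```text
clock: 6.4
tcp_pos: [0.4714, 0.1036, 0.1205]
orientation: [2.364, 2.068, 0.001]
contact_force: [6.3, -1.2, 0.8]
grip_width: 0.0267
gripper_force: 20.1
```

creep_tool(ticks={"sx":[0, 0], "sy":[0, 0], "sz":[0, 0], "ax":[0, 0], "ay":[0, 0], "az":[0, 0]}, finger_gap=0.0256)

```text
clock: 6.6
tcp_pos: [0.4713, 0.1036, 0.1204]
orientation: [2.365, 2.068, 0.001]
contact_force: [4.8, -1.9, 1.6]
grip_width: 0.0268
gripper_force: 20.1
```

creep_tool(ticks={"sx":[0, 0], "sy":[0, 0], "sz":[0, 0], "ax":[0, 0], "ay":[0, 0], "az":[0, 0]}, finger_gap=0.025)

```text
clock: 6.8
tcp_pos: [0.4714, 0.1036, 0.1204]
orientation: [2.365, 2.068, 0.001]
contact_force: [5.6, -1.6, 1.9]
grip_width: 0.0267
gripper_force: 20.1
```

Scaled: 0.0006 m / 0.8 = 0.0008.

creep_tool(ticks={"sx":[0, 0], "sy":[0.0008, 0.0008], "sz":[0, 0], "ax":[0, 0], "ay":[0, 0], "az":[0, 0]}, finger_gap=0.025)

```text
clock: 7.0
tcp_pos: [0.4715, 0.1036, 0.1204]
orientation: [-2.364, -2.068, 0.0]
contact_force: [2.3, -0.0, 3.1]
grip_width: 0.0262
gripper_force: 19.8
```

creep_tool(ticks={"sx":[0, 0, 0], "sy":[0.001, 0.002, 0.002], "sz":[-0.0013, -0.0025, -0.0025], "ax":[0.0064, 0.0127, 0.0127], "ay":[0, 0, 0], "az":[0, 0, 0]})

```text
clock: 7.3
tcp_pos: [0.4732, 0.1033, 0.1222]
orientation: [-2.353, -2.057, 0.022]
contact_force: [3.6, -0.3, -0.8]
grip_width: 0.0263
gripper_force: 20.5
```

Scaled: -0.003 m / 0.8 = -0.0038, 0.0024 m / 0.8 = 0.003, 0.02 rad / 1.5708 = 0.0127.

creep_tool(ticks={"sx":[0, 0, 0, 0], "sy":[0.001, 0.002, 0.003, 0.003], "sz":[-0.0013, -0.0025, -0.0038, -0.0038], "ax":[0.0064, 0.0127, 0.0191, 0.0191], "ay":[0, 0, 0, 0], "az":[0, 0, 0, 0]})

```text
clock: 7.7
tcp_pos: [0.4751, 0.1029, 0.1252]
orientation: [-2.335, -2.042, 0.054]
contact_force: [1.3, 0.6, -0.5]
grip_width: 0.0254
gripper_force: 20.9
```

```bash
python3 -c "
from h import *
a,d,W=pts('wrist');cv2.imwrite('pics/w5.png',cv2.resize(a,(800,600)))"
```

```text
(no output)
```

View pics/w5.png

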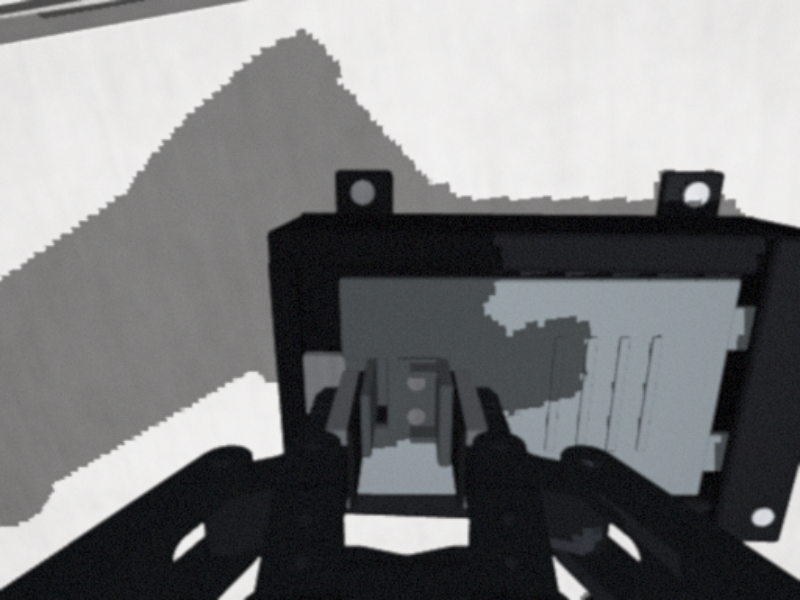

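The pads hold the tab (365,405) and rib (440,405). I check the plate's tilt from depth.

```bash
cat > tilt.py <<'E'
from h import *
im,d,W=pts("wrist")
P=HR.inv().apply((W-HC).reshape(-1,3)).reshape(W.shape)
s=np.zeros(d.shape,bool); s[185:205,225:250]=1; s[185:300,300:460]=1
g=im.max(2)
m=s&(g>55)&(P[...,2]>.03)&(P[...,2]<.09)
q=P[m]
for _ in range(3):
    c=np.linalg.lstsq(np.c_[q,np.ones(len(q))][:,[0,1,3]],q[:,2],rcond=None)[0]
    e=q[:,2]-np.c_[q[:,:2],np.ones(len(q))]@c; q=q[abs(e)<.002]
print("n",len(q),"slope",c.round(4),"x range",np.percentile(q[:,0],[1,99]),"z at x=+.06,-.06",c[2]+c[0]*.06,c[2]-c[0]*.06)
E
python3 tilt.py
```

```text
n 15174 slope [-0.0517 -0.003   0.0491] x range [-0.02225278  0.05748335] z at x=+.06,-.06 0.045998507604472 0.0522033192009097
```

Scaled: -0.0059 m / 0.8 = -0.0074, 0.0049 m / 0.8 = 0.0061, 0.06 rad / 1.5708 = 0.0382.

creep_tool(ticks={"sx":[0, 0, 0, 0], "sy":[0.002, 0.004, 0.0061, 0.0061], "sz":[-0.0025, -0.0049, -0.0074, -0.0074], "ax":[0.0127, 0.0255, 0.0382, 0.0382], "ay":[0, 0, 0, 0], "az":[0, 0, 0, 0]}, finger_gap=0.0255, squeeze=20)

```text
clock: 8.2
tcp_pos: [0.4815, 0.1022, 0.1312]
orientation: [-2.301, -2.011, 0.111]
contact_force: [0.1, -0.5, -0.7]
grip_width: 0.0253
gripper_force: 20.8
```

creep_tool(ticks={"sx":[0, 0, 0, 0, 0], "sy":[0.002, 0.004, 0.0061, 0.0061, 0.0061], "sz":[-0.0025, -0.0049, -0.0074, -0.0074, -0.0074], "ax":[0.0127, 0.0255, 0.0382, 0.0382, 0.0382], "ay":[0, 0, 0, 0, 0], "az":[0, 0, 0, 0, 0]})

```text
clock: 8.7
tcp_pos: [0.4864, 0.1015, 0.1362]
orientation: [-2.265, -1.981, 0.169]
contact_force: [-0.4, -0.3, -0.4]
grip_width: 0.0257
gripper_force: 20.8
```

```bash
python3 tilt.py
```

```text
n 16457 slope [-0.169  -0.0017  0.0562] x range [-0.05218238  0.05834185] z at x=+.06,-.06 0.046092421486904345 0.0663691444393818
```

Scaled: -0.0138 m / 0.8 = -0.0173, 0.0023 m / 0.8 = 0.0029.

creep_tool(ticks={"sx":[0, 0, 0, 0, 0], "sy":[-0.0038, -0.0075, -0.0111, -0.0148, -0.0173], "sz":[0.0006, 0.0013, 0.0019, 0.0025, 0.0029], "ax":[0, 0, 0, 0, 0], "ay":[0, 0, 0, 0, 0], "az":[0, 0, 0, 0, 0]})

```text
clock: 9.25
tcp_pos: [0.4719, 0.1035, 0.1364]
orientation: [-2.264, -1.981, 0.169]
contact_force: [0.3, 0.5, -0.8]
grip_width: 0.0254
gripper_force: 20.8
```

creep_tool(ticks={"sx":[0, 0], "sy":[0, 0], "sz":[0, 0], "ax":[0, 0], "ay":[0, 0], "az":[0, 0]})

```text
clock: 9.45
tcp_pos: [0.4722, 0.1033, 0.1363]
orientation: [-2.264, -1.981, 0.17]
contact_force: [0.2, 0.7, -0.5]
grip_width: 0.0252
gripper_force: 20.8
```

```bash
python3 tilt.py
```

```text
n 16456 slope [-0.169  -0.0022  0.0538] x range [-0.06655666  0.0438659 ] z at x=+.06,-.06 0.043686475539077285 0.06396128549395264
```

Drawn out by 14 mm. Now I lift.

Scaled: -0.048 m / 0.8 = -0.06, -0.036 m / 0.8 = -0.045.

creep_tool(ticks={"sx":[0, 0, 0, 0, 0], "sy":[-0.0013, -0.0025, -0.005, -0.0075, -0.01], "sz":[-0.0075, -0.015, -0.03, -0.045, -0.06], "ax":[0, 0, 0, 0, 0], "ay":[0, 0, 0, 0, 0], "az":[0, 0, 0, 0, 0]})

```text
clock: 10.0
tcp_pos: [0.4729, 0.1035, 0.1865]
orientation: [-2.265, -1.982, 0.168]
contact_force: [0.4, -0.7, -0.2]
grip_width: 0.0257
gripper_force: 20.8
```

creep_tool(ticks={"sx":[0, 0, 0, 0], "sy":[-0.0038, -0.0075, -0.01, -0.01], "sz":[-0.0225, -0.045, -0.0613, -0.0613], "ax":[0, 0, 0, 0], "ay":[0, 0, 0, 0], "az":[0, 0, 0, 0]})

```text
clock: 10.4
tcp_pos: [0.4741, 0.1037, 0.2369]
orientation: [-2.267, -1.983, 0.164]
contact_force: [0.4, -1.0, -1.3]
grip_width: 0.0253
gripper_force: 20.8
```

```bash
python3 tilt.py; python3 - <<'E'
from h import *
M=np.array([.548,-.245,0])
# level tool, panel centre is +.040 along tool y from TCP
go(M-HR.apply([.040,0,0])+[0,0,.22],down(1))
E
```

```text
t 10.45 d [-0.3353  0.0817  0.0019] w [-0.1678 -0.0003  0.0014] len 0.345Traceback (most recent call last):
  File "tilt.py", line 11, in <module>
    print("n",len(q),"slope",c.round(4),"x range",np.percentile(q[:,0],[1,99]),"z at x=+.06,-.06",c[2]+c[0]*.06,c[2]-c[0]*.06)
                                                  ~~~~~~~~~~~~~^^^^^^^^^^^^^^^
    return _quantile_unchecked(
        a, q, axis, out, overwrite_input, method, keepdims, weights)
    return _ureduce(a,
                    func=_quantile_ureduce_func,
    ...<5 lines>...
                    overwrite_input=overwrite_input,
                    method=method)
    r = func(a, **kwargs)
    result = _quantile(arr,
                       quantiles=q,
    ...<2 lines>...
                       out=out,
                       weights=wgt)
    slices_having_nans = np.isnan(arr[-1, ...])
                                  ~~~^^^^^^^^^
IndexError: index -1 is out of bounds for axis 0 with size 0
```

Scaled: -0.125 m / 0.8 = -0.1563, -0.035 m / 0.8 = -0.0438, -0.084 rad / 1.5708 = -0.0535.

creep_tool(ticks={"sx":[-0.0188, -0.0438, -0.0813, -0.1188, -0.1563], "sy":[0.005, 0.01, 0.02, 0.0288, 0.0375], "sz":[0, 0, 0, 0, 0], "ax":[-0.0095, -0.0191, -0.0318, -0.0446, -0.0535], "ay":[0, 0, 0, 0, 0], "az":[0, 0, 0, 0, 0]})

```text
clock: 10.95
tcp_pos: [0.4849, -0.027, 0.2285]
orientation: [-2.315, -2.025, 0.089]
contact_force: [0.5, -0.1, 0.0]
grip_width: 0.0257
gripper_force: 20.8
```

creep_tool(ticks={"sx":[-0.0375, -0.075, -0.1125, -0.15, -0.175], "sy":[0.0088, 0.0188, 0.0275, 0.0375, 0.0425], "sz":[0, 0, 0, 0, 0], "ax":[-0.0127, -0.0255, -0.0382, -0.0477, -0.0535], "ay":[0, 0, 0, 0, 0], "az":[0, 0, 0, 0, 0]})

```text
clock: 11.45
tcp_pos: [0.4993, -0.1716, 0.2255]
orientation: [-2.366, -2.064, 0.005]
contact_force: [-0.3, -0.7, -1.6]
grip_width: 0.0256
gripper_force: 20.7
```

```bash
python3 - <<'E'
from h import *
M=np.array([.548,-.245,0])
go(M-HR.apply([.040,0,0])+[0,0,.15],down(1))
E
```

```text
t 11.45 d [-0.0661  0.0184  0.0755] w [-0.0033  0.0014 -0.0013] len 0.102
```

Scaled: 0.0755 m / 0.8 = 0.0944, -0.066 m / 0.8 = -0.0825, -0.002 rad / 1.5708 = -0.0013.

creep_tool(ticks={"sx":[-0.0188, -0.04, -0.0625, -0.0825, -0.0825], "sy":[0.005, 0.0113, 0.0175, 0.0225, 0.0225], "sz":[0.0188, 0.0438, 0.0688, 0.0944, 0.0944], "ax":[0, 0, 0, -0.0013, -0.0013], "ay":[0, 0, 0, 0, 0], "az":[0, 0, 0, 0, 0]})

```text
clock: 11.95
tcp_pos: [0.5067, -0.2376, 0.1468]
orientation: [-2.363, -2.061, 0.007]
contact_force: [-2.1, -0.1, -0.2]
grip_width: 0.0254
gripper_force: 20.7
```

creep_tool(ticks={"sx":[0, 0, 0], "sy":[0, 0, 0], "sz":[0, 0, 0], "ax":[0, 0, 0], "ay":[0, 0, 0], "az":[0, 0, 0]})

```text
clock: 12.25
tcp_pos: [0.5101, -0.2346, 0.1519]
orientation: [2.362, 2.07, 0.001]
contact_force: [0.1, -0.2, 0.7]
grip_width: 0.0254
gripper_force: 20.7
```

```bash
python3 - <<'E'
from h import *
M=np.array([.548,-.245,0])
go(M-HR.apply([.040,0,0])+[0,0,.0914],down(1))
im,d,W=pts("wrist");cv2.imwrite('pics/w6.png',cv2.resize(im,(800,600)))
P=HR.inv().apply((W-M).reshape(-1,3)).reshape(W.shape)
s=np.zeros(d.shape,bool);s[185:300,300:460]=1
m=s&(P[...,2]>.05)&(P[...,2]<.1)&(im.max(2)>55);q=P[m]
for _ in range(3):
    A=np.c_[q[:,:2],np.ones(len(q))];c=np.linalg.lstsq(A,q[:,2],rcond=None)[0];q=q[abs(q[:,2]-A@c)<.002]
print(len(q),c.round(4),np.percentile(q,[1,99],axis=0).round(3))
E
```

```text
t 12.25 d [-0.0052 -0.0012  0.0605] w [ 0.0013 -0.      0.0033] len 0.061
16017 [ 0.0038 -0.001   0.0778] [[-0.019 -0.019  0.076]
 [ 0.061  0.041  0.079]]
```

View pics/w6.png

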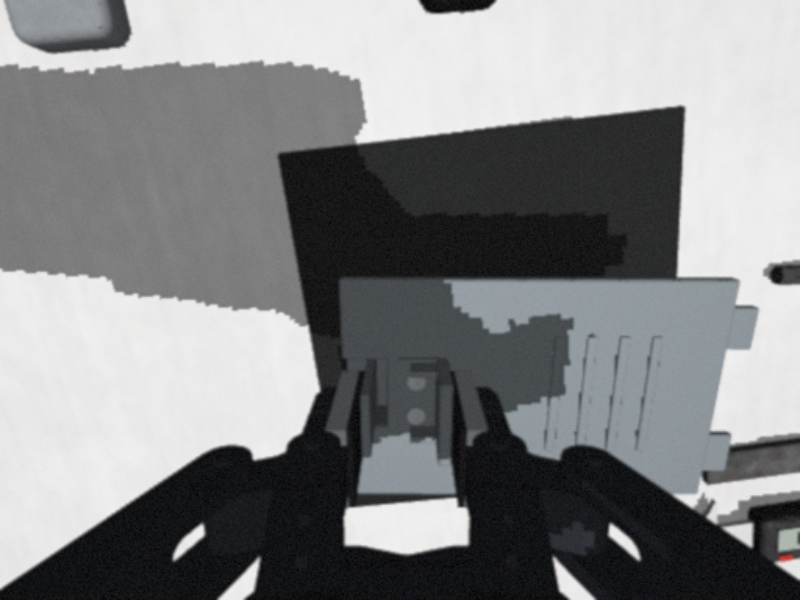

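The panel hangs level (slope 0.004) over the mat with the plate top at 78 mm, and its centre needs a 5 mm shift. I lower it.

Scaled: 0.056 m / 0.8 = 0.07, -0.004 m / 0.8 = -0.005.

creep_tool(ticks={"sx":[-0.0025, -0.005, -0.0063, -0.0063, -0.0063], "sy":[-0.0006, -0.0013, -0.0013, -0.0013, -0.0013], "sz":[0.015, 0.0338, 0.0525, 0.065, 0.07], "ax":[0, 0, 0, 0, 0], "ay":[0, 0, 0, 0, 0], "az":[0, 0, 0, 0, 0]})

```text
clock: 12.8
tcp_pos: [0.507, -0.24, 0.0932]
orientation: [-2.363, -2.067, 0.002]
contact_force: [-0.2, -0.2, -0.9]
grip_width: 0.0259
gripper_force: 20.7
```

creep_tool(ticks={"sx":[0, 0, 0], "sy":[0, 0, 0], "sz":[0, 0, 0], "ax":[0, 0, 0], "ay":[0, 0, 0], "az":[0, 0, 0]})

```text
clock: 13.1
tcp_pos: [0.5084, -0.2405, 0.0957]
orientation: [2.364, 2.068, 0.001]
contact_force: [-0.5, 0.7, -0.6]
grip_width: 0.026
gripper_force: 20.7
```

creep_tool(ticks={"sx":[0, 0, 0], "sy":[0, 0, 0], "sz":[0.0013, 0.0025, 0.0025], "ax":[0, 0, 0], "ay":[0, 0, 0], "az":[0, 0, 0]})

```text
clock: 13.4
tcp_pos: [0.5079, -0.2404, 0.0932]
orientation: [2.365, 2.068, 0.0]
contact_force: [-0.1, 0.0, -0.5]
grip_width: 0.0253
gripper_force: 20.7
```

Scaled: 0.0012 m / 0.8 = 0.0015, 0.0006 m / 0.8 = 0.0008.

creep_tool(ticks={"sx":[0, 0, 0], "sy":[0, 0, 0], "sz":[0.0008, 0.0015, 0.0015], "ax":[0, 0, 0], "ay":[0, 0, 0], "az":[0, 0, 0]})

```text
clock: 13.7
tcp_pos: [0.5079, -0.2404, 0.0919]
orientation: [-2.364, -2.068, 0.0]
contact_force: [-0.3, 0.3, -1.3]
grip_width: 0.0257
gripper_force: 20.7
```

creep_tool(ticks={"sx":[0, 0, 0], "sy":[0, 0, 0], "sz":[0.0008, 0.0015, 0.0015], "ax":[0, 0, 0], "ay":[0, 0, 0], "az":[0, 0, 0]})

```text
clock: 14.0
tcp_pos: [0.5081, -0.2404, 0.0914]
orientation: [2.364, 2.068, -0.0]
contact_force: [-2.5, 0.0, 6.5]
grip_width: 0.0253
gripper_force: 19.8
```

Careful with the scale: shifts go in shares of 0.8 m and turns go in shares of pi/2 rad. That gives: -0.0005 m / 0.8 = -0.0006.

creep_tool(ticks={"sx":[0, 0], "sy":[0, 0], "sz":[-0.0006, -0.0006], "ax":[0, 0], "ay":[0, 0], "az":[0, 0]}, finger_gap=0.029)

```text
clock: 14.2
tcp_pos: [0.508, -0.2404, 0.0913]
orientation: [2.365, 2.068, 0.0]
contact_force: [0.3, -0.6, -0.5]
grip_width: 0.029
gripper_force: 11.2
```

creep_tool(ticks={"sx":[0, 0], "sy":[0, 0], "sz":[0, 0], "ax":[0, 0], "ay":[0, 0], "az":[0, 0]}, finger_gap=0.032)

```text
clock: 14.4
tcp_pos: [0.508, -0.2404, 0.0912]
orientation: [2.365, 2.068, 0.0]
contact_force: [-0.2, 0.2, 0.1]
grip_width: 0.032
gripper_force: 0.0
```

creep_tool(ticks={"sx":[0, 0, 0], "sy":[0, 0, 0], "sz":[0, 0, 0], "ax":[0, 0, 0], "ay":[0, 0, 0], "az":[0, 0, 0]}, finger_gap=0.048)

```text
clock: 14.7
tcp_pos: [0.508, -0.2404, 0.0913]
orientation: [2.365, 2.068, 0.0]
contact_force: [-0.3, -0.2, -0.2]
grip_width: 0.048
gripper_force: 0.0
```

creep_tool(ticks={"sx":[0, 0, 0, 0, 0], "sy":[0, 0, 0, 0, 0], "sz":[-0.0125, -0.0375, -0.075, -0.1125, -0.15], "ax":[0, 0, 0, 0, 0], "ay":[0, 0, 0, 0, 0], "az":[0, 0, 0, 0, 0]})

```text
clock: 15.2
tcp_pos: [0.5078, -0.2403, 0.2132]
orientation: [2.364, 2.068, 0.0]
contact_force: [1.0, -0.5, 0.4]
grip_width: 0.0482
gripper_force: 0.0
```

creep_tool(ticks={"sx":[0.0375, 0.075, 0.075, 0.075], "sy":[0, 0, 0, 0], "sz":[-0.0375, -0.0625, -0.0625, -0.0625], "ax":[0, 0, 0, 0], "ay":[0, 0, 0, 0], "az":[0, 0, 0, 0]})

```text
clock: 15.6
tcp_pos: [0.5161, -0.1805, 0.2624]
orientation: [2.361, 2.069, 0.001]
contact_force: [-1.1, -0.3, -0.5]
grip_width: 0.0482
gripper_force: 0.0
```

```bash
python3 - <<'E'
from h import *
im,d,W=pts("wrist");cv2.imwrite('pics/w7.png',cv2.resize(im,(800,600)))
t,d,W=pts("top");cv2.imwrite('pics/t2.png',cv2.resize(t[130:270,260:430],None,fx=4,fy=4))
E
```

```text
(no output)
```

View pics/w7.png

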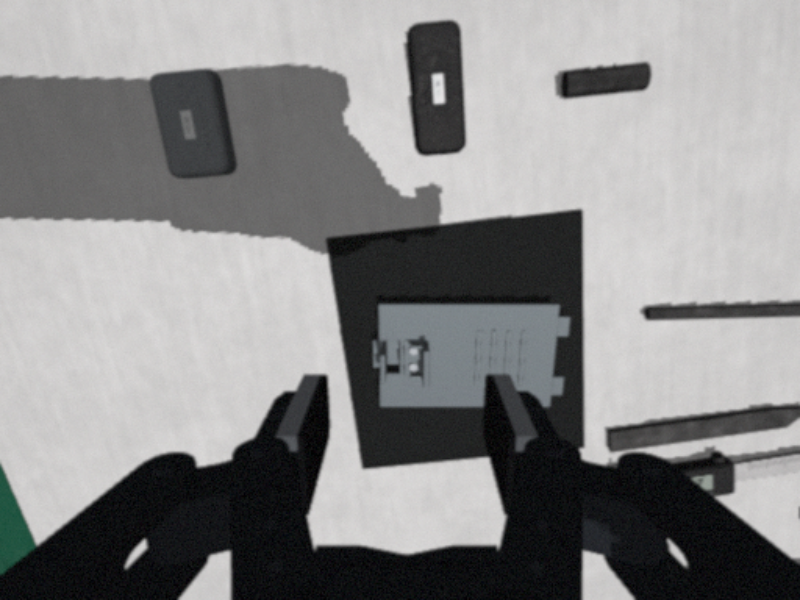

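The panel lies flat in the middle of the mat, plate centre about (468,357) against mat centre about (465,340). It is released, and the small parts are where they were. I hand in.

creep_tool(ticks={"sx":[0, 0, 0], "sy":[0, 0, 0], "sz":[0, 0, 0], "ax":[0, 0, 0], "ay":[0, 0, 0], "az":[0, 0, 0]})

```text
clock: 16.0
tcp_pos: [0.5156, -0.1814, 0.2607]
orientation: [-2.365, -2.067, 0.001]
contact_force: [0.1, -0.5, 0.1]
grip_width: 0.048
gripper_force: 0.0
```

```bash
python3 -c "
from bench import r
print(r.hand_in())"
```

```text
the job is handed in; nothing more can be done
None
```

The panel came off the housing with the pinch held near 20 N, lies flat and released near the middle of the mat with the small parts left in place, and the job was handed in at about 16 s; no verdict was returned.

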